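# Sort the sanded maple parts into their trays

### The job

Five sanded maple parts lie mixed on the bench: put each into the plywood tray that already holds its own kind, the Shaker pegs with the pegs, the drawer knobs with the knobs and the table-top button with the buttons. Lay them out on the bare felt like those already there, in one layer: pegs and button flat and lined up lengthways with their neighbours, knobs standing on their feet. Set them down, never drop them from a height, for sanded edges bruise; and leave the sanding block and the wax tin where they are.

Things in the scene. Friction and masses are not known exactly. Their poses are not given: they have to be found in the camera images.
- peg_a: Loose turned maple Shaker peg, 88 mm long, lying level, can roll; 18 g. Origin on its axis at mid-neck, near the balance point, 12 mm above its support. Own x runs along it to the head: head 24 mm across from x = 22 to 36 mm, slim neck (14 mm across, grip here) -20 to 22, shoulder 24 mm across -32 to -20, tenon 12 mm across -52 to -32.
- peg_b: Loose turned maple Shaker peg, 88 mm long, lying level, can roll; 18 g. Origin on its axis at mid-neck, near the balance point, 12 mm above its support. Own x runs along it to the head: head 24 mm across from x = 22 to 36 mm, slim neck (14 mm across, grip here) -20 to 22, shoulder 24 mm across -32 to -20, tenon 12 mm across -52 to -32.
- knob_a: Loose turned maple drawer knob, mushroom-shaped, standing on its 24 mm foot: 33 mm high, round head 38 mm in diameter between 16 and 26 mm above its foot, neck 20 mm. Origin: centre of the foot's underside, z up through the knob. About 26 g.
- knob_b: Loose turned maple drawer knob, mushroom-shaped, standing on its 24 mm foot: 33 mm high, round head 38 mm in diameter between 16 and 26 mm above its foot, neck 20 mm. Origin: centre of the foot's underside, z up through the knob. About 26 g.
- button: Loose maple table-top button (small stepped joiner's block), lying flat, step up: 46 (x) x 26 (y) mm. Origin: centre of its underside, z up. Block 20 mm high from x = -23 to +9 mm (middle at x = -7 mm, with a screw hole), tongue 10 mm high from there to x = +23 mm. About 15 g.
- tray_pegs: Fixed open plywood tray, 124 (x) x 188 (y) x 38 mm high, inside 112 x 176, walls 6, felt floor 6 mm above the bench. Origin: centre of its underside, on the bench; x along its short side, y along its long side. Its fixed stock lies only at the end towards its own -y (below y = -25 mm); the rest of the floor is bare. Stock: two Shaker pegs lying side by side along the tray's x.
- tray_knobs: Fixed open plywood tray, 124 (x) x 188 (y) x 38 mm high, inside 112 x 176, walls 6, felt floor 6 mm above the bench. Origin: centre of its underside, on the bench; x along its short side, y along its long side. Its fixed stock lies only at the end towards its own -y (below y = -25 mm); the rest of the floor is bare. Stock: two drawer knobs standing on their feet.
- tray_buttons: Fixed open plywood tray, 124 (x) x 188 (y) x 38 mm high, inside 112 x 176, walls 6, felt floor 6 mm above the bench. Origin: centre of its underside, on the bench; x along its short side, y along its long side. Its fixed stock lies only at the end towards its own -y (below y = -25 mm); the rest of the floor is bare. Stock: three table-top buttons lying flat, step up, lengthways along the tray's x.
- sanding_block: Bystander: cork sanding block 110 x 60 x 36 mm lying on the bench, loose. Origin: centre of its underside, x along its length.
- wax_tin: Bystander: round metal wax tin, 76 mm across its lid, 46 mm high, standing on the bench, loose. Origin: centre of its underside.
Mind the look-alikes: they are no part of the job. Leave any orange or yellow look-alike of the knob_b alone.

How it is judged:
At the end, for the whole second after the job is handed in: Each part inside the walls of its own kind's tray, on the floor (within 8 mm of floor height) and at rest: pegs and button within 0.35 rad of the tray's x, either way round; knobs and button within 0.25 rad of upright. Sanding block and tin within 3 cm of their places (x of peg_a in the frame of tray_pegs between -0.056 and 0.056 m and y of peg_a in the frame of tray_pegs between -0.088 and 0.088 m and z of peg_a in the frame of tray_pegs between 0.01 and 0.026 m and linear speed of each of peg_a, peg_b, knob_a, knob_b, button below 0.02 m/s and angular speed of each of peg_a, peg_b, knob_a, knob_b, button below 0.3 rad/s and angle between the x axis of each of peg_a, peg_b and the x axis of tray_pegs, either way round below 0.35 rad and x of peg_b in the frame of tray_pegs between -0.056 and 0.056 m and y of peg_b in the frame of tray_pegs between -0.088 and 0.088 m and z of peg_b in the frame of tray_pegs between 0.01 and 0.026 m and x of knob_a in the frame of tray_knobs between -0.056 and 0.056 m and y of knob_a in the frame of tray_knobs between -0.088 and 0.088 m and z of knob_a in the frame of tray_knobs between 0 and 0.014 m and angle between each of knob_a, knob_b, button's own z axis and vertical below 0.25 rad and x of knob_b in the frame of tray_knobs between -0.056 and 0.056 m and y of knob_b in the frame of tray_knobs between -0.088 and 0.088 m and z of knob_b in the frame of tray_knobs between 0 and 0.014 m and x of button in the frame of tray_buttons between -0.056 and 0.056 m and y of button in the frame of tray_buttons between -0.088 and 0.088 m and z of button in the frame of tray_buttons between 0 and 0.014 m and angle between the x axis of button and the x axis of tray_buttons, either way round below 0.35 rad and distance of each of sanding_block, wax_tin from where it was at the start of the episode below 0.03 m); the robot touches nothing.
It fails at once if a part is dropped or thrown (out of the fingers and faster than 1 m/s, a fall of about 5 cm) ((contact force between peg_a and the fingers below 0.02 N and linear speed of peg_a above 1 m/s) or (contact force between peg_b and the fingers below 0.02 N and linear speed of peg_b above 1 m/s) or (contact force between knob_a and the fingers below 0.02 N and linear speed of knob_a above 1 m/s) or (contact force between knob_b and the fingers below 0.02 N and linear speed of knob_b above 1 m/s) or (contact force between button and the fingers below 0.02 N and linear speed of button above 1 m/s)).
It fails at once if the sanding block is pushed out of its place (more than 3 cm) (distance of sanding_block from where it was at the start of the episode above 0.03 m).
It fails at once if the wax tin is pushed out of its place (more than 3 cm) (distance of wax_tin from where it was at the start of the episode above 0.03 m).
It also fails if it takes over 120 s, if anything falls off the work surface, if the arm or the gripper's body presses on something with over 40 N, if the wrist force passes 120 N, or if a joint passes its speed limit or range.

### The arm

A 7-joint arm with a two-finger parallel gripper is mounted at the origin on the work surface. World frame = base frame: x ahead of the robot, y to its left, z up, the work surface at z = 0. Lengths are in m, angles in rad, forces in N, time in s.
With the tool pointing down it reaches from about 0.425 to 0.925 m from the base axis. Payload 6.8 kg.
Tool frame: the origin (TCP) lies between the finger pads; the fingertips stand 22 mm ahead of it and the grasp point (between the pads) lies 3 mm ahead of it; z points along the fingers, y is the line along which they close (so a half turn about z gives the same grasp; the last joint's range is limited). The gripper opens to 85 mm and grips with 20 to 120 N. Pads are 22 mm wide; open, the fingers measure 114 mm over their backs; the gripper's body (76 mm by 85 mm) begins 54 mm behind the grasp point. The pads swing forward as they close: fully open they stand 13 mm farther back than shut.
Start: joints at [-1.231, 0.477, 0.022, 1.555, -0.011, 1.109, -0.083], TCP at [0.292, 0.608, 0.253] pointing down, gripper open.
Joint ranges: [-2.96, 2.96], [-0.34, 2.1], [-1.41, 1.46], [0.24, 2.44], [-1.37, 4.51], [0.17, 1.92], [-2.96, 2.96]. Speed limits (rad/s): [2.39, 2.39, 3.14, 3.14, 3.14, 3.14, 3.14].

### API

Orientations are given as a unit quaternion [w, x, y, z].
In Python, from station import bot gives the robot as it stands.
- The arm moves only by the tool servo_tool, never from a script. Its argument "motion" is a list that holds one entry, the list of rows, each a list of 5 numbers: the opening, from 0 (shut) to 1 (fully open), then the shift along the world's x, y, z each as a share of 0.04 m, from -1 to 1, then the turn about the world's z as a share of 0.12 rad, from -1 to 1. A call has 1 to 20 rows; each row shifts and turns the commanded pose from where the row before left it; what a row does not reach is not made up. A row lasts 1/10 s, in which the tool goes at most 50 mm and 8.59 degrees, less where a joint would pass 70% of its speed; a pose out of reach is approached as far as the arm can. A call with a number of a shift or a turn outside -1 to 1 is refused whole. A call with a gripper value outside its range is refused whole. The fingers move at their own pace and stop on an object; "newtons" is the grip in N (left out, the last holds). Time passes only in rows, so rows that do not move let the fingers close. It gives the time, the measured TCP pose, the force, the opening and the grip force at its end, in the units of the state.
- bot.get_obs(): the state, without advancing time (a new reading comes with each control period).
- bot.read_camera(name): name is "scene" or "side" or "wrist"; returns (picture, depth): 420x560x3 uint8, red, green, blue; 420x560 float32, m along the optical axis (not along the pixel's ray), 0 where there is no reading.
- bot.get_calibration(name): a dict with "fovy" (degrees; the focal length in pixels is half the picture's height over the tangent of half this angle, whatever the lens; pixels are square), "cx", "cy" (the principal point, pixels), "view" (4x4, takes a point from world to camera coordinates). Camera axes: x right, y down, z forward; pixel columns grow to the right and rows downward; lengths in m; the calibration is good to about 2 mm. A picture is of the moment at which its call begins: read the wrist's pose just before it. get_calibration takes no time and is no camera call; for the wrist camera it gives the pose at the moment of the call.
- bot.hand_in(): hands the job in; it is judged then, once.
The state is a dict: "t": time; "q": joint angles; "joint_vel": joint speeds; "joint_torque": joint torques, N m; "eef_pos": TCP position; "tool_rot": TCP orientation; "contact_force": force on the tool from outside, world axes, zero at the start; "torque": the same for the moment, N m; "gripper_width": opening from 0.0 (shut) to 1.0 (fully open); "grasp_force": force on a finger pad.
Only numpy, scipy, OpenCV 4.12 (cv2) and the standard library are available. Lean on these libraries where they do the work, as an engineer would, in place of code of your own. Each camera call takes 0.05 s, during which the arm holds its last target. There are 200 camera calls.

## Working session

There is one attempt and no reset: what is moved stays moved. The work goes in short steps, Python scripts to look and compute and a tool call to move; the robot and the scene stay as the last step left them, time stands still between calls to the robot, and variables do not carry over. Pictures are saved under pics/ and viewed, at most 14 in all, crops included, and the job is handed in when it is done.

Besides the shell and the picture viewer there is one more tool, called after ">>>" as name([rows], argument=value, ...), one row to a line, values as JSON. servo_tool: Moves the arm, as the interface text tells. Shift numbers are shares of 0.04 m and turn numbers shares of 0.12 rad, none past 1 either way. Its arguments: {"type":"object","properties":{"motion":{"type":"array"},"newtons":{"type":"number"}},"required":["motion"]}

```bash
mkdir -p pics; cat > h.py <<'E'
import numpy as np, cv2
from station import bot
def cam(n):
    c=bot.get_calibration(n); p,d=bot.read_camera(n); c['f']=210/np.tan(np.radians(c['fovy'])/2); c['view']=np.array(c['view']); return p,d,c
def world(c,d):
    v,u=np.mgrid[0:420,0:560]; P=np.stack([(u-c['cx'])/c['f']*d,(v-c['cy'])/c['f']*d,d],-1)
    T=np.linalg.inv(c['view']); return P@T[:3,:3].T+T[:3,3]
def save(n,p,s=1): cv2.imwrite(f'pics/{n}.png',cv2.resize(p[:,:,::-1],None,fx=s,fy=s,interpolation=cv2.INTER_CUBIC))
E
python3 - <<'E'
from h import *
for n in ('scene','side'):
    p,d,c=cam(n); save(n+'0',p,1.4); np.savez(n+'0.npz',p=p,d=d,W=world(c,d)); print(n,c['fovy'],np.linalg.inv(c['view'])[:3].round(3).tolist())
o=bot.get_obs(); print({k:np.round(v,3) for k,v in o.items()})
E
```

```text
scene 57.43303501608693 [[-0.267, 0.554, -0.788, 1.173], [0.963, 0.171, -0.206, 0.189], [0.021, -0.815, -0.58, 0.56]]
side 56.391010116338464 [[-0.71, -0.338, 0.617, -0.036], [-0.704, 0.369, -0.607, 0.553], [-0.023, -0.865, -0.5, 0.483]]
{'t': np.float64(0.1), 'q': array([-1.231,  0.478,  0.022,  1.556, -0.011,  1.109, -0.083]), 'joint_vel': array([-0.   , -0.002, -0.001, -0.001,  0.001, -0.001, -0.002]), 'joint_torque': array([ 4.0000e-03, -5.9776e+01,  1.6140e+00, -2.8195e+01,  1.3000e-02,
        5.0000e-03,  0.0000e+00]), 'eef_pos': array([0.292, 0.608, 0.252]), 'tool_rot': array([-0.   ,  0.222,  0.975, -0.001]), 'contact_force': array([-0.184, -0.168, -0.975]), 'torque': array([ 0.009, -0.023,  0.07 ]), 'grasp_force': np.float64(0.0), 'gripper_width': np.float64(0.998)}
```

View pics/scene0.png

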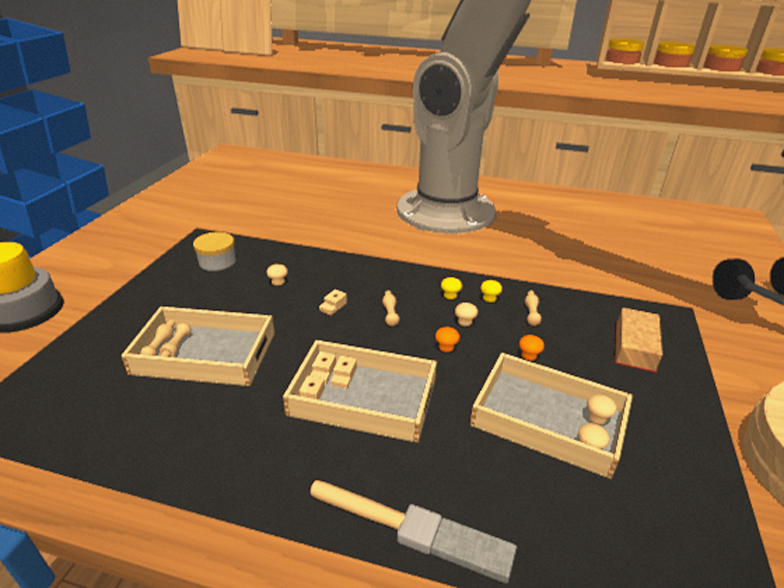

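View pics/side0.png

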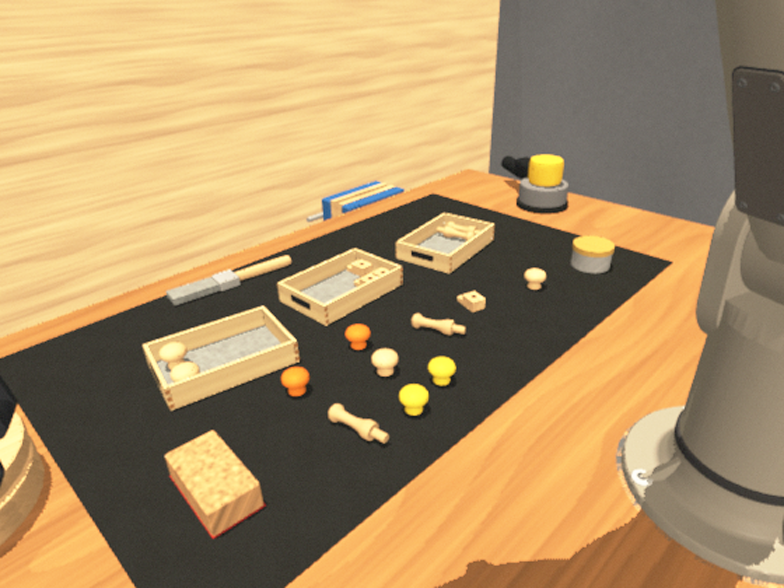

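The scene view (1.4x) shows the loose parts: pegs at (391,308) and (533,308), maple knobs at (277,273) and (466,313), and the button at (334,301). The look-alikes are yellow knobs at (452,287) and (491,290) and orange ones at (447,338) and (531,346). Only the two pale maple knobs fit the description. The trays, left to right, hold pegs, buttons and knobs.

Next I'll build a top-down map from both clouds to measure positions and confirm the candidates.

```bash
cat > top.py <<'E'
from h import *
# orthographic map: x 0.2..0.9 (down->up), y -0.6..0.6 ; 1.5 px/mm style
def topmap(clouds,x0,x1,y0,y1,s):
    H=int((x1-x0)*s);Wd=int((y1-y0)*s); im=np.zeros((H,Wd,3),np.uint8); zb=np.full((H,Wd),-1.)
    for p,W,ok in clouds:
        pts=W[ok];col=p[ok]; o=np.argsort(pts[:,2]); pts=pts[o];col=col[o]
        r=((x1-pts[:,0])*s).astype(int); q=((y1-pts[:,1])*s).astype(int)
        m=(r>=0)&(r<H)&(q>=0)&(q<Wd)&(pts[:,2]<.2)&(pts[:,2]>-.02)
        r,q,pts,col=r[m],q[m],pts[m],col[m]
        im[r,q]=col; zb[r,q]=np.maximum(zb[r,q],pts[:,2])
    return im,zb
E
python3 - <<'E'
from top import *
cl=[]
for n in('scene','side'):
    a=np.load(n+'0.npz'); cl.append((a['p'],a['W'],a['d']>0))
im,zb=topmap(cl,.3,.95,-.45,.55,800); save('top0',im)
# per-camera clusters of low objects
for p,W,ok in cl:
    z=W[...,2]; m=ok&(z>.006)&(z<.06)&(W[...,0]>.3)&(W[...,0]<1)&(abs(W[...,1])<.6)
    n,L,st,_=cv2.connectedComponentsWithStats(m.astype(np.uint8))
    for i in range(1,n):
        if st[i,4]<60: continue
        P=W[L==i]; c=p[L==i].mean(0).astype(int)
        r=cv2.minAreaRect((P[:,:2]*1000).astype(np.float32))
        print(st[i,:2],st[i,4],'ctr',np.round(r[0]),'size',np.round(r[1]),'ang',round(r[2]),'zmax',round(np.percentile(P[:,2],98)*1000),c)
    print('mat z',np.median(z[ok&(abs(z)<.01)]))
E
```

```text
[138 165] 643 ctr [ 374. -392.] size [74. 74.] ang 74 zmax 51 [187 152  81]
[190 188] 152 ctr [ 408. -244.] size [34. 33.] ang 86 zmax 36 [225 187 113]
[  0 193] 1137 ctr [ 621. -579.] size [ 41. 115.] ang 90 zmax 60 [92 85 77]
[315 198] 158 ctr [356.  78.] size [33. 36.] ang 17 zmax 36 [229 203  10]
[343 200] 159 ctr [343. 148.] size [32. 36.] ang 9 zmax 36 [228 202  10]
[228 206] 199 ctr [ 450. -116.] size [28. 48.] ang 73 zmax 23 [221 180 109]
[273 207] 189 ctr [439. -15.] size [87. 23.] ang 21 zmax 26 [218 175 105]
[375 207] 183 ctr [362. 225.] size [92. 22.] ang 8 zmax 26 [217 173 104]
[325 216] 183 ctr [428. 117.] size [36. 34.] ang 45 zmax 36 [227 191 117]
[ 87 219] 4521 ctr [ 631. -278.] size [129. 220.] ang 10 zmax 41 [195 163 113]
[440 220] 1189 ctr [409. 396.] size [ 60. 114.] ang 86 zmax 39 [208 152  87]
[311 233] 208 ctr [505.  99.] size [32. 36.] ang 10 zmax 35 [232 127  10]
[371 239] 215 ctr [485. 230.] size [35. 35.] ang 7 zmax 35 [231 127  10]
[202 243] 5370 ctr [648.   6.] size [129. 189.] ang 2 zmax 40 [203 172 121]
[336 252] 5797 ctr [614. 266.] size [188. 127.] a
[... 898 characters left out ...]

[294 224] 280 ctr [435.  -9.] size [87. 19.] ang 23 zmax 22 [235 205 135]
[247 232] 206 ctr [498. 105.] size [35. 32.] ang 23 zmax 32 [244 159  54]
[266 249] 238 ctr [422. 122.] size [36. 35.] ang 2 zmax 32 [246 226 158]
[306 255] 259 ctr [349.  83.] size [35. 32.] ang 11 zmax 33 [247 234  74]
[201 262] 265 ctr [479. 234.] size [37. 33.] ang 85 zmax 33 [247 162  55]
[285 275] 294 ctr [337. 153.] size [35. 34.] ang 14 zmax 33 [250 239  76]
[235 289] 453 ctr [360. 230.] size [88. 23.] ang 10 zmax 23 [237 209 139]
[118 308] 2955 ctr [406. 400.] size [ 61. 112.] ang 86 zmax 37 [237 197 122]
[  0 310] 1273 ctr [546. 544.] size [ 22. 119.] ang 57 zmax 58 [179 137  88]
mat z -0.0007379455740252339
```

View pics/top0.png

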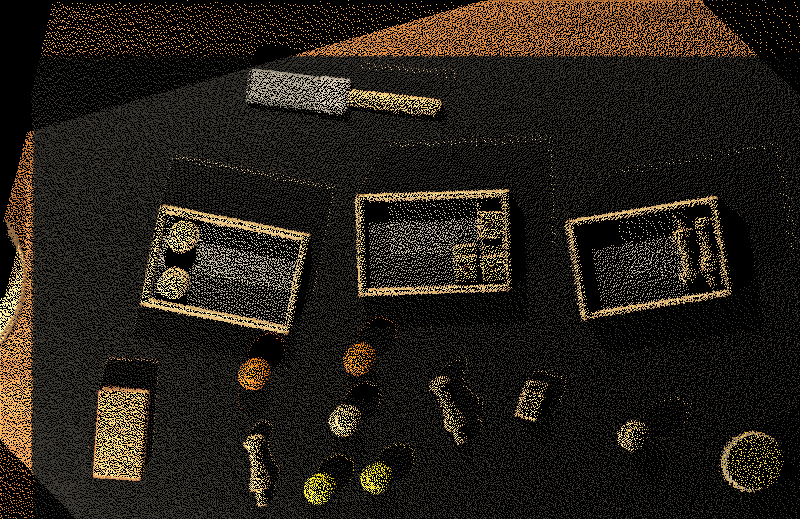

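The top-down map agrees with the sizes given. The two cameras differ by about 5 mm, so I'll refine with the wrist camera. I'm moving over the right-hand group now.

>>> servo_tool([
  [[1,0.27,-0.95,0.3,0.43],[1,0.27,-0.95,0.3,0.43],[1,0.27,-0.95,0.3,0.43],[1,0.27,-0.95,0.3,0.43],[1,0.27,-0.95,0.3,0.43],[1,0.27,-0.95,0,0.43],[1,0.27,-0.95,0,0.43],[1,0.27,-0.95,0,0.43],[1,0.27,-0.95,0,0.43],[1,0.27,-0.95,0,0.43],[1,0.27,-0.95,0,0.43],[1,0.27,-0.95,0,0.43],[1,0,0,0,0],[1,0,0,0,0],[1,0,0,0,0]],
])

```text
t: 1.6
eef_pos: [0.4215, 0.1535, 0.3132]
tool_rot: [-0.0, -0.086, 0.996, 0.0]
contact_force: [0.8, -0.5, 0.7]
gripper_width: 1.002
grasp_force: 0.0
```

```bash
cat > wr.py <<'E'
from top import *
import sys
def ws(tag,scale=1.4,show=True,zlo=.006,zhi=.06):
    p,d,c=cam('wrist'); W=world(c,d); o=bot.get_obs()
    q=o['tool_rot']; ty=np.degrees(np.arctan2(2*(q[2]*q[3]*0+q[0]*q[3]+q[1]*q[2]) if 0 else 2*(q[1]*q[2]-q[0]*q[3]),1-2*(q[1]**2+q[3]**2)))
    print('t',round(float(o['t']),2),'tcp',np.round(o['eef_pos'],4),'tool y angle',round(90-ty,1),'(deg from x)', 'cam',np.round(np.linalg.inv(c['view'])[:3,3],3))
    if show: save(tag,p,scale)
    np.savez(tag+'.npz',p=p,d=d,W=W)
    ok=d>0; z=W[...,2]; m=ok&(z>zlo)&(z<zhi)
    n,L,st,_=cv2.connectedComponentsWithStats(m.astype(np.uint8))
    for i in range(1,n):
        if st[i,4]<200: continue
        P=W[L==i]; col=p[L==i].mean(0).astype(int)
        r=cv2.minAreaRect((P[:,:2]*1000).astype(np.float32))
        print(st[i,:5],'ctr',np.round(r[0],1),'size',np.round(r[1]),'ang',round(r[2],1),'ztop',round(np.percentile(P[:,2],98)*1000,1),col)
    mt=ok&(abs(z)<.01); print('mat z',np.median(z[mt]) if mt.any() else None)
    return p,d,c,W
if __name__=='__main__': ws(sys.argv[1])
E
python3 wr.py w1
```

```text
t 1.65 tcp [0.4215 0.1537 0.3132] tool y angle 99.9 (deg from x) cam [0.352 0.141 0.434]
[217  96  31  32 737] ctr [353.   78.5] size [37. 37.] ang 53.1 ztop 34.0 [232 200   9]
[274  96  30  31 730] ctr [340.2 148.9] size [36. 37.] ang 10.9 ztop 33.8 [231 198   9]
[332 105  22  68 847] ctr [362.8 226.3] size [87. 23.] ang 8.6 ztop 24.5 [240 219 140]
[145 131  31  65 843] ctr [437.3 -12.4] size [87. 22.] ang 20.8 ztop 24.8 [237 214 136]
[ 69 141  32  38 789] ctr [ 450.3 -114.7] size [27. 46.] ang 72.2 ztop 21.7 [228 212 145]
[ 419  151   82   89 4439] ctr [409.  397.3] size [ 61. 110.] ang 86.0 ztop 37.6 [225 198 116]
[241 159  28  28 629] ctr [424.9 118. ] size [36. 36.] ang 9.1 ztop 34.1 [245 233 161]
[221 211  27  26 558] ctr [500.4 100.1] size [37. 36.] ang 85.3 ztop 34.1 [245 172   9]
[315 214  27  26 556] ctr [482.6 230.8] size [36. 37.] ang 37.7 ztop 34.0 [245 171   9]
[   0  221   58   87 3971] ctr [ 619.7 -212.4] size [127.  91.] ang 8.2 ztop 39.3 [188 169 131]
[ 261  250  128  114 7711] ctr [614.2 266.3] size [187. 127.] ang 78.9 ztop 39.4 [211 194 155]
[  92  253   77   70 2768] ctr [636.4 -39.2] size [101.  98.] ang 1.5 ztop 39.3 [210 187 128]
[ 173  265   55   86 2851] ctr [645.  65.] size [127.  73.] ang 1.0 ztop 39.5 [210 192 152]
[ 483  271   77   55 2015] ctr [546.4 546.9] size [ 32. 137.] ang 53.9 ztop 58.5 [183 140  88]
mat z 0.0007587224371167767
```

```bash
python3 - <<'E'
import numpy as np
from h import save
p=np.load('w1.npz')['p']; save('w1c',p[85:295,40:420],2.1)
E
```

```text
(no output)
```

View pics/w1c.png

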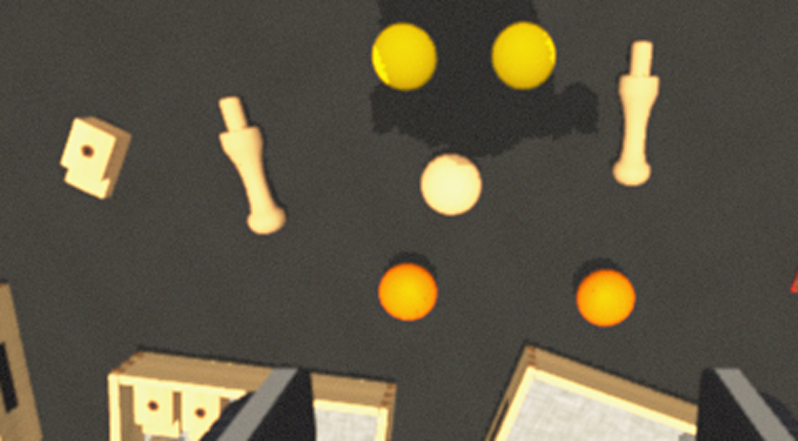

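The crop confirms the pale maple knob at (450,184), standing between two yellow and two orange ones. Both peg heads point to larger x, and the button's block (with the hole) is at its -x end. Starting with the +y peg, whose neck is at about (0.371, 0.2275).

>>> servo_tool([
  [[0.5,-0.18,0.264,-0.9,0],[0.5,-0.18,0.264,-0.9,0],[0.5,-0.18,0.264,-0.9,0],[0.5,-0.18,0.264,-0.9,0],[0.5,-0.18,0.264,-0.9,0],[0.5,-0.18,0.264,-0.9,0],[0.5,-0.18,0.264,-0.9,-0.18],[0.5,0,0,0,0],[0.5,0,0,0,0],[0.5,0,0,0,0]],
], newtons=20)

```text
t: 2.65
eef_pos: [0.3726, 0.2269, 0.0628]
tool_rot: [0.001, -0.075, 0.997, 0.001]
contact_force: [-1.3, -1.1, 0.2]
gripper_width: 0.497
grasp_force: 0.0
```

```bash
python3 wr.py w2
```

```text
t 2.7 tcp [0.3728 0.2269 0.063 ] tool y angle 98.6 (deg from x) cam [0.302 0.215 0.183]
[ 107  136   76   73 4334] ctr [339.5 150.5] size [38. 36.] ang 21.0 ztop 33.8 [238 220   9]
[   0  140   54   73 2996] ctr [352.5  87.2] size [38. 22.] ang 0.6 ztop 33.2 [237 224  10]
[ 264  151   42  148 4147] ctr [361.9 226.8] size [87. 23.] ang 8.4 ztop 24.4 [219 176 110]
[ 477  241   83  149 7882] ctr [392.3 382.6] size [83. 37.] ang 5.2 ztop 37.0 [185 150  90]
[202 250  37  57 538] ctr [374.7 203.3] size [23. 14.] ang 44.9 ztop 59.8 [71 69 66]
[323 250  37  54 532] ctr [368.5 254. ] size [23. 14.] ang 8.9 ztop 59.7 [72 70 67]
[  53  274   70   61 2912] ctr [420.9 116.2] size [30. 37.] ang 42.1 ztop 33.8 [239 225 156]
mat z 0.0007049205806478054
```

View pics/w2.png

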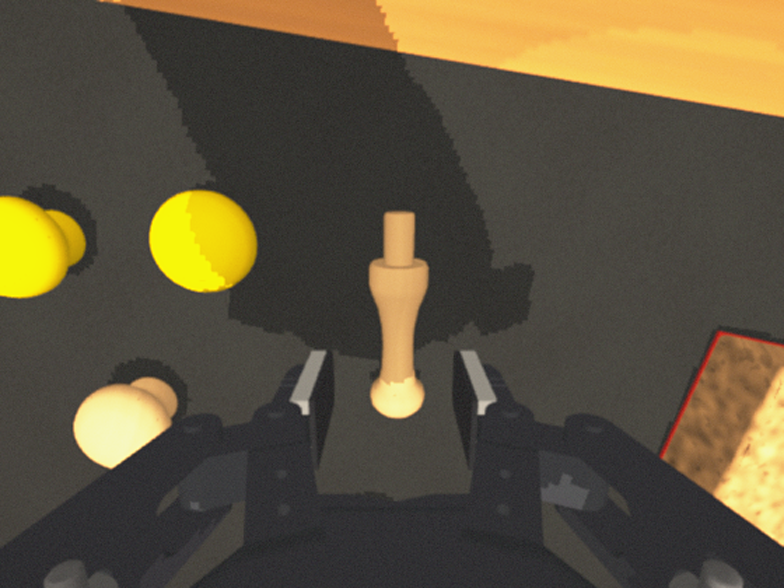

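The wrist view shows the peg centred between the pads, its neck at about (398,330). Its origin measures (0.370, 0.228), so I'll descend there.

>>> servo_tool([
  [[0.5,-0.07,0.03,-0.3,0],[0.5,0,0,-0.3,0],[0.5,0,0,-0.2,0],[0.5,0,0,-0.1,0],[0.5,0,0,0,0],[0.5,0,0,0,0]],
])

```text
t: 3.3
eef_pos: [0.3688, 0.2275, 0.0254]
tool_rot: [0.0, -0.075, 0.997, -0.0]
contact_force: [0.3, -0.2, -0.3]
gripper_width: 0.498
grasp_force: 0.0
```

>>> servo_tool([
  [[0.3,0,0,0,0],[0.2,0,0,0,0],[0,0,0,0,0],[0,0,0,0,0],[0,0,0,0,0],[0,0,0,0,0],[0,0,0,0,0]],
], newtons=25)

```text
t: 4.0
eef_pos: [0.3688, 0.2277, 0.0255]
tool_rot: [0.0, -0.075, 0.997, 0.0]
contact_force: [-0.7, 0.1, 5.4]
gripper_width: 0.149
grasp_force: 25.5
```

>>> servo_tool([
  [[0,0,0,0.3,0],[0,0,0,0.6,0],[0,0,0,0.8,0],[0,0,0,0.8,0],[0,0.4,-0.9,0.5,0],[0,0.4,-0.9,0.5,0],[0,0.4,-0.9,0.5,0],[0,0.4,-0.9,0.3,0],[0,0.4,-0.9,0,0],[0,0.4,-0.9,0,0],[0,0.4,-0.9,0,0],[0,0.4,-0.9,0,0],[0,0.4,-0.9,0,0],[0,0.4,-0.9,0,0],[0,0.4,-0.9,0,0],[0,0.3,-0.6,0,0],[0,0,0,0,0],[0,0,0,0,0]],
])

```text
t: 5.8
eef_pos: [0.5561, -0.1926, 0.1974]
tool_rot: [-0.0, -0.074, 0.997, 0.0]
contact_force: [0.0, 0.7, 0.4]
gripper_width: 0.152
grasp_force: 25.1
```

```bash
python3 wr.py w3
```

```text
t 5.85 tcp [ 0.5561 -0.1915  0.1973] tool y angle 98.6 (deg from x) cam [ 0.486 -0.204  0.318]
[ 225    0   46   41 1539] ctr [ 410.6 -243. ] size [29. 38.] ang 7.4 ztop 33.9 [226 200 130]
[ 473   46   33  100 2075] ctr [438.6 -14.8] size [88. 24.] ang 19.8 ztop 24.3 [224 193 119]
[ 355   64   53   60 1667] ctr [ 450.7 -115.1] size [27. 47.] ang 73.3 ztop 21.4 [237 223 148]
[   96   190   172   124 13410] ctr [ 630.8 -276.1] size [125. 162.] ang 9.2 ztop 39.0 [205 186 142]
[  359   233   201   133 13645] ctr [647.2   6.5] size [125. 190.] ang 1.7 ztop 38.8 [195 177 134]
mat z 0.0008826026709397861
```

View pics/w3.png

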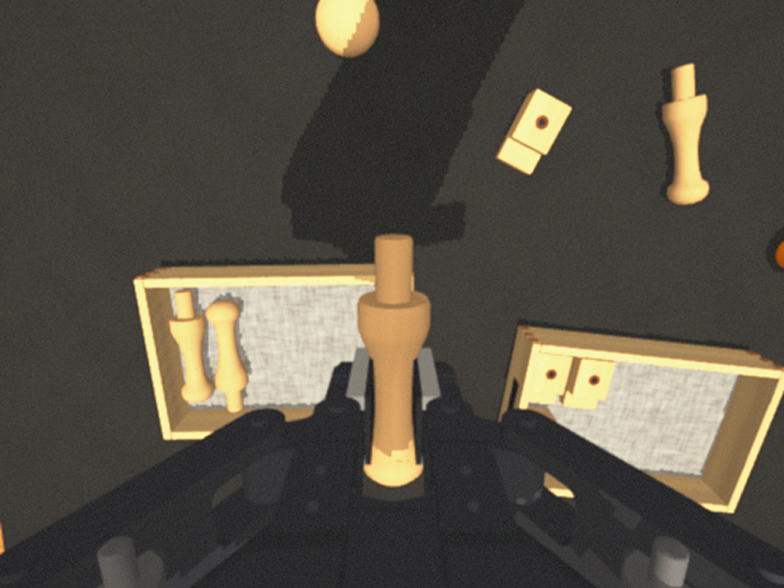

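The wrist view shows the peg held straight. The peg tray is on the left, with its stock at about (205,350) and bare felt up to its right wall, hidden by the hand. Tray centre is about (0.629, -0.263) with yaw 9.2°. I'll set the peg at tray y = +52 mm.

>>> servo_tool([
  [[0,0.595,-0.156,0,0.03],[0,0.595,-0.156,0,0.03],[0,0.595,-0.156,0,0.03],[0,0,0,-0.6,0],[0,0,0,-0.9,0],[0,0,0,-0.9,0],[0,0,0,-0.8,0],[0,0,0,-0.4,0],[0,0,0,-0.25,0],[0,0,0,-0.1,0],[0,0,0,0,0],[0,0,0,0,0],[0,0,0,0,0]],
])

```text
t: 7.15
eef_pos: [0.6289, -0.2115, 0.0406]
tool_rot: [0.001, -0.08, 0.997, -0.0]
contact_force: [-0.9, 0.1, -0.1]
gripper_width: 0.155
grasp_force: 25.1
```

>>> servo_tool([
  [[0,0,0,-0.1,0],[0,0,0,-0.08,0],[0,0,0,0,0],[0,0,0,0,0]],
])

```text
t: 7.55
eef_pos: [0.6279, -0.2111, 0.0319]
tool_rot: [-0.0, -0.08, 0.997, 0.0]
contact_force: [0.5, -0.6, 0.0]
gripper_width: 0.147
grasp_force: 25.1
```

>>> servo_tool([
  [[0,0,0,-0.02,0],[0.15,0,0,0,0],[0.2,0,0,0,0],[0.25,0,0,0,0],[0.3,0,0,0,0],[0.3,0,0,0,0],[0.3,0,0,0.3,0],[0.3,0,0,0.6,0],[0.3,0,0,0.9,0],[0.3,0,0,0.9,0],[0.3,0,0,0.9,0],[0.3,-0.5,0,0.3,0],[0.3,-0.8,0.6,0,0.2],[0.3,-0.9,0.8,0,0.3],[0.3,-0.9,0.8,0,0.3],[0.3,-0.7,0.8,0,0.3],[0.3,-0.5,0.8,0,0.3],[0.5,0,0.6,0,0.2],[0.5,0,0,0,0]],
])

```text
t: 9.45
eef_pos: [0.4559, -0.0318, 0.1883]
tool_rot: [0.001, -0.178, 0.984, 0.001]
contact_force: [0.5, 0.0, 0.4]
gripper_width: 0.502
grasp_force: 0.0
```

```bash
python3 wr.py w4
```

```text
t 9.5 tcp [ 0.4563 -0.0338  0.1882] tool y angle 110.4 (deg from x) cam [ 0.389 -0.058  0.309]
[  42   32   51   50 1910] ctr [ 405.5 -242.1] size [37. 37.] ang 49.0 ztop 33.8 [240 224 149]
[ 413  113   45   43 1509] ctr [353.5  77. ] size [37. 35.] ang 21.7 ztop 33.8 [243 235   9]
[ 487  128   48   42 1551] ctr [340.6 148.4] size [37. 37.] ang 20.8 ztop 33.7 [240 230   9]
[ 179  132   49   53 1369] ctr [ 450.5 -115. ] size [26. 46.] ang 72.7 ztop 21.7 [231 211 145]
[ 293  138   25   90 1496] ctr [437.5 -14.1] size [87. 23.] ang 21.5 ztop 24.3 [222 184 116]
[ 415  201   42   38 1226] ctr [425.1 116.6] size [36. 37.] ang 36.8 ztop 33.7 [241 227 153]
[    0   208   117   135 11878] ctr [ 623.  -230.7] size [126. 126.] ang 9.8 ztop 39.0 [199 180 138]
[366 263  38  35 989] ctr [499.9  99.3] size [37. 34.] ang 73.7 ztop 33.8 [242 164   9]
[ 484  286   40   35 1113] ctr [482.8 229.4] size [36. 37.] ang 27.5 ztop 33.7 [236 152  10]
[ 224  299  114   59 4025] ctr [609.4  26.7] size [ 75. 128.] ang 13.7 ztop 39.0 [208 188 144]
[156 358  19  38 461] ctr [686.  -78.2] size [52. 16.] ang 2.3 ztop 39.6 [208 187 129]
[ 388  365   56   55 1006] ctr [643.  212.2] size [112.  30.] ang 55.4 ztop 38.8 [175 160 130]
mat z 0.0008001457418599645
```

View pics/w4.png

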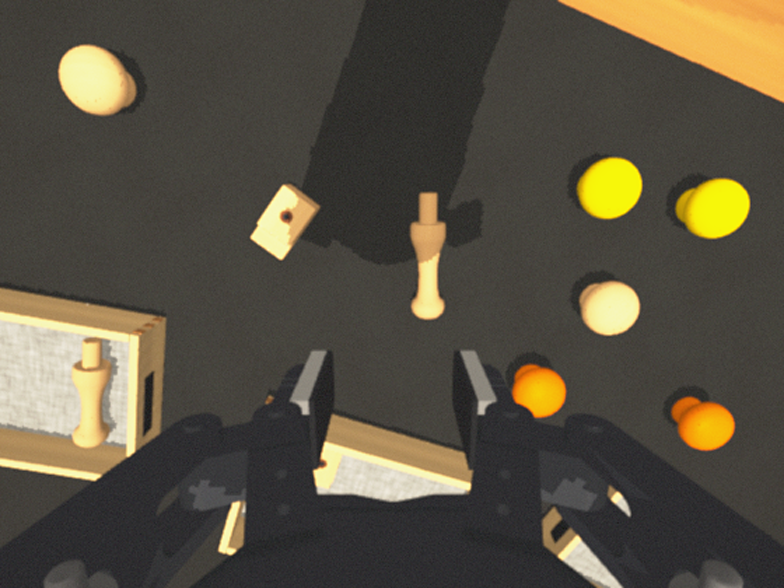

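The first peg lies in its tray at about (90,395), lined up. The second peg's origin is about (0.445, -0.0105) with its axis at 21°.

>>> servo_tool([
  [[0.5,-0.29,0.58,-0.5,0.13],[0.5,0,0,-0.9,0],[0.5,0,0,-0.9,0],[0.5,0,0,-0.8,0],[0.5,0,0,-0.5,0],[0.5,0,0,-0.3,0],[0.5,0,0,-0.15,0],[0.5,0,0,0,0],[0.5,0,0,0,0]],
])

```text
t: 10.4
eef_pos: [0.4452, -0.0122, 0.0261]
tool_rot: [0.001, -0.183, 0.983, -0.0]
contact_force: [0.8, 0.7, -0.2]
gripper_width: 0.503
grasp_force: 0.0
```

>>> servo_tool([
  [[0.3,0,0,0,0],[0.2,0,0,0,0],[0,0,0,0,0],[0,0,0,0,0],[0,0,0,0,0],[0,0,0,0,0],[0,0,0,0.3,0],[0,0,0,0.6,0],[0,0,0,0.8,0],[0,0,0,0.8,0],[0,0.59,-0.75,0,-0.22],[0,0.59,-0.75,0,-0.22],[0,0.59,-0.75,0,-0.22],[0,0.59,-0.75,0,-0.22],[0,0.59,-0.75,0,-0.22],[0,0.59,-0.75,0,-0.22],[0,0.59,-0.75,0,-0.22],[0,0.59,-0.74,0,-0.2],[0,0,0,0,0],[0,0,0,0,0]],
])

```text
t: 12.4
eef_pos: [0.6328, -0.252, 0.1255]
tool_rot: [-0.0, -0.079, 0.997, -0.0]
contact_force: [0.8, 0.7, 0.2]
gripper_width: 0.15
grasp_force: 25.0
```

>>> servo_tool([
  [[0,0.04,0.02,-0.6,0],[0,0,0,-0.8,0],[0,0,0,-0.5,0],[0,0,0,-0.25,0],[0,0,0,-0.1,0],[0,0,0,-0.05,0],[0,0,0,0,0],[0,0,0,0,0],[0,0,0,0,0]],
])

```text
t: 13.3
eef_pos: [0.6353, -0.2509, 0.0342]
tool_rot: [0.001, -0.08, 0.997, -0.0]
contact_force: [0.4, -0.2, -0.1]
gripper_width: 0.15
grasp_force: 25.0
```

>>> servo_tool([
  [[0,0,0,-0.06,0],[0,0,0,0,0],[0.15,0,0,0,0],[0.2,0,0,0,0],[0.25,0,0,0,0],[0.3,0,0,0,0],[0.3,0,0,0,0],[0.3,0,0,0.3,0],[0.3,0,0,0.6,0],[0.3,0,0,0.9,0],[0.3,0,0,0.9,0],[0.3,-0.6,0.43,0.3,-0.48],[0.3,-0.6,0.43,0,-0.48],[0.5,-0.6,0.43,0,-0.48],[0.5,-0.6,0.43,0,-0.48],[0.5,-0.6,0.43,0,-0.48],[0.5,-0.6,0.43,0,-0.48],[0.5,-0.6,0.43,0,-0.48],[0.5,-0.6,0.43,0,-0.48],[0.5,0,0,0,0]],
])

```text
t: 15.3
eef_pos: [0.4396, -0.1111, 0.151]
tool_rot: [-0.001, 0.15, 0.989, 0.001]
contact_force: [2.0, 0.9, -0.3]
gripper_width: 0.503
grasp_force: 0.0
```

```bash
python3 wr.py w5
```

```text
t 15.35 tcp [ 0.4419 -0.1122  0.1515] tool y angle 72.8 (deg from x) cam [ 0.372 -0.091  0.272]
[ 469    0   59   51 2463] ctr [356.1  75.6] size [37. 31.] ang 68.9 ztop 33.7 [241 234   9]
[ 528   80   32   51 1176] ctr [424.3 107.1] size [18. 37.] ang 85.0 ztop 32.5 [231 206 136]
[ 515  181   45   45 1625] ctr [500.3  94.6] size [29. 37.] ang 79.3 ztop 33.8 [239 166  10]
[ 265  190   31   50 1490] ctr [ 450.1 -115.1] size [26. 46.] ang 72.6 ztop 21.5 [236 214 151]
[  96  193   48   45 1651] ctr [ 406.  -242.5] size [36. 37.] ang 63.1 ztop 33.7 [244 234 170]
[ 441  276  119  114 6397] ctr [641.2  53. ] size [ 90. 121.] ang 89.1 ztop 38.8 [195 170 129]
[224 325  43  31 770] ctr [ 565.1 -182.8] size [48. 24.] ang 45.5 ztop 38.4 [186 149  97]
[ 117  358   58   62 1220] ctr [ 596.4 -301.6] size [ 31. 110.] ang 37.3 ztop 39.1 [212 185 131]
[ 387  358   58   62 1191] ctr [663.7 -47.2] size [101.  24.] ang 21.7 ztop 27.3 [213 193 151]
mat z 0.0007867793862638695
```

View pics/w5.png

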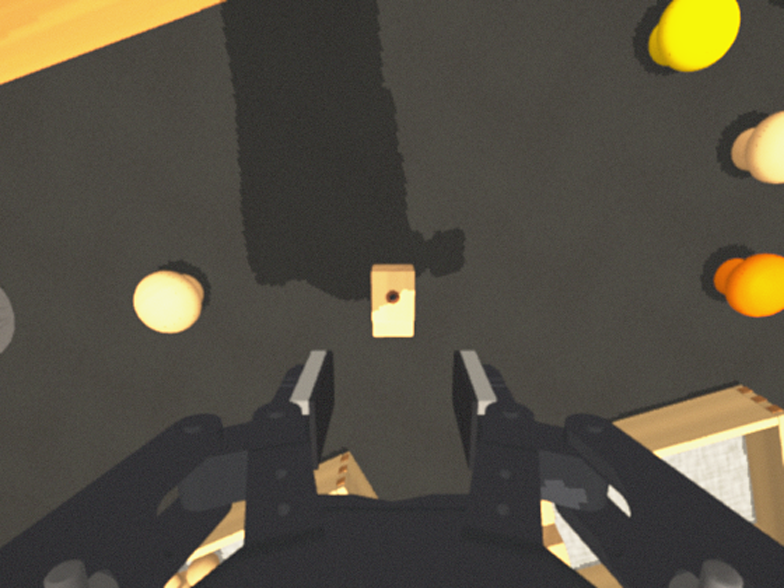

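The button sits square between the pads at (393,300), with the block end in the right place. I'll grasp it on the block.

>>> servo_tool([
  [[0.5,0.04,-0.02,-0.8,0],[0.5,0,0,-0.9,0],[0.5,0,0,-0.8,0],[0.5,0,0,-0.4,0],[0.5,0,0,-0.2,0],[0.5,0,0,-0.02,0],[0.5,0,0,0,0],[0.5,0,0,0,0],[0.4,0,0,0,0],[0.3,0,0,0,0],[0.1,0,0,0,0],[0.1,0,0,0,0],[0.1,0,0,0,0],[0.1,0,0,0,0]],
])

```text
t: 16.75
eef_pos: [0.445, -0.1139, 0.0268]
tool_rot: [0.001, 0.15, 0.989, 0.0]
contact_force: [-0.7, 0.7, 6.7]
gripper_width: 0.297
grasp_force: 24.6
```

>>> servo_tool([
  [[0.1,0,0,0.3,0],[0.1,0,0,0.6,0],[0.1,0,0,0.8,0],[0.1,0,0,0.8,0],[0.1,0.61,0.47,0,0.34],[0.1,0.61,0.47,0,0.34],[0.1,0.61,0.47,0,0.34],[0.1,0.61,0.47,0,0.34],[0.1,0.61,0.47,0,0.34],[0.1,0.61,0.47,0,0.34],[0.1,0.61,0.47,0,0.34],[0.1,0.61,0.47,0,0.34],[0.1,0,0,0,0],[0.1,0,0,0,0],[0.1,0,0,0,0]],
])

```text
t: 18.25
eef_pos: [0.6387, 0.0353, 0.1264]
tool_rot: [-0.0, -0.012, 1.0, -0.0]
contact_force: [0.8, 0.1, 0.5]
gripper_width: 0.297
grasp_force: 25.1
```

>>> servo_tool([
  [[0.1,0,0,-0.7,0],[0.1,0,0,-0.8,0],[0.1,0,0,-0.5,0],[0.1,0,0,-0.2,0],[0.1,0,0,-0.1,0],[0.1,0,0,0,0],[0.1,0,0,0,0],[0.1,0,0,0,0]],
])

```text
t: 19.05
eef_pos: [0.6404, 0.0365, 0.0353]
tool_rot: [0.001, -0.012, 1.0, 0.0]
contact_force: [-0.1, 0.9, -0.7]
gripper_width: 0.296
grasp_force: 25.1
```

>>> servo_tool([
  [[0.1,0,0,-0.06,0],[0.1,0,0,0,0],[0.3,0,0,0,0],[0.35,0,0,0,0],[0.4,0,0,0,0],[0.45,0,0,0,0],[0.45,0,0,0,0],[0.45,0,0,0.3,0],[0.45,0,0,0.6,0],[0.45,0,0,0.9,0],[0.45,0,0,0.9,0],[0.45,-0.67,0.25,0.3,0],[0.45,-0.67,0.25,0,0],[0.6,-0.67,0.25,0,0],[0.75,-0.67,0.25,0,0],[0.75,-0.67,0.25,0,0],[0.75,-0.67,0.25,0,0],[0.75,-0.67,0.25,0,0],[0.75,-0.67,0.25,0,0],[0.75,0,0,0,0]],
])

```text
t: 21.05
eef_pos: [0.4219, 0.1174, 0.1519]
tool_rot: [-0.001, -0.014, 1.0, 0.0]
contact_force: [0.8, 0.6, 0.5]
gripper_width: 0.749
grasp_force: 0.0
```

```bash
python3 wr.py w6
```

```text
t 21.1 tcp [0.4241 0.117  0.1523] tool y angle 91.5 (deg from x) cam [0.351 0.115 0.273]
[ 301   80   50   52 2026] ctr [340.1 149.2] size [37. 37.] ang 1.4 ztop 33.8 [246 243   9]
[ 209   96   50   50 1946] ctr [352.9  78.4] size [37. 38.] ang 1.3 ztop 33.8 [242 223   9]
[ 260  189   45   44 1549] ctr [424.5 117.9] size [37. 37.] ang 4.9 ztop 33.8 [244 226 156]
[544 205  16  52 425] ctr [439.2 366.1] size [ 4. 43.] ang 85.7 ztop 20.8 [154 111  70]
[ 385  256   43   40 1254] ctr [480.8 232. ] size [37. 32.] ang 47.6 ztop 33.8 [246 197   9]
[ 239  270   42   41 1311] ctr [500.4  99.6] size [36. 37.] ang 36.6 ztop 33.9 [246 197  10]
[335 313  26  51 698] ctr [557.6 184. ] size [ 6. 48.] ang 74.6 ztop 38.9 [189 156 106]
[208 350  51  14 206] ctr [583.2  71.8] size [ 2. 52.] ang 2.7 ztop 21.1 [199 159 104]
[  97  364   62   56 1909] ctr [630.6 -25.7] size [ 45. 106.] ang 56.9 ztop 38.8 [227 207 162]
[ 403  364   62   56 1615] ctr [636.  280.1] size [94. 44.] ang 37.7 ztop 24.2 [232 223 207]
mat z 0.0007943814087497669
```

View pics/w6.png

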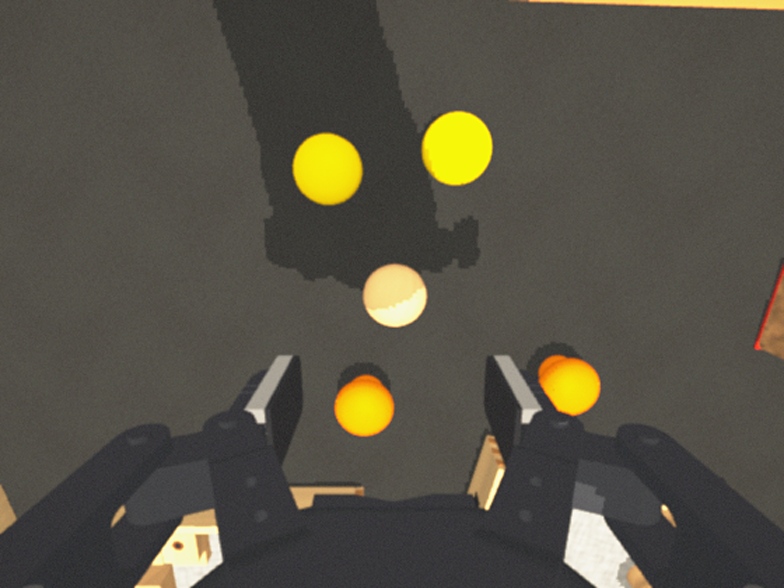

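The maple knob is centred between the pads at (395,295), and all four look-alikes are clear of the fingers.

>>> servo_tool([
  [[0.75,0.01,0.02,-0.8,0],[0.75,0,0,-0.9,0],[0.75,0,0,-0.8,0],[0.75,0,0,-0.4,0],[0.75,0,0,-0.2,0],[0.75,0,0,-0.03,0],[0.75,0,0,0,0],[0.75,0,0,0,0],[0.6,0,0,0,0],[0.5,0,0,0,0],[0.3,0,0,0,0],[0.3,0,0,0,0],[0.3,0,0,0,0],[0.3,0,0,0,0]],
])

```text
t: 22.5
eef_pos: [0.426, 0.1175, 0.0271]
tool_rot: [0.0, -0.013, 1.0, 0.0]
contact_force: [-0.8, 0.7, 6.7]
gripper_width: 0.433
grasp_force: 24.2
```

>>> servo_tool([
  [[0.3,0,0,0.3,0],[0.3,0,0,0.6,0],[0.3,0,0,0.8,0],[0.3,0,0,0.8,0],[0.3,0.74,0.39,0,-0.26],[0.3,0.74,0.39,0,-0.26],[0.3,0.74,0.39,0,-0.26],[0.3,0.74,0.39,0,-0.26],[0.3,0.74,0.39,0,-0.26],[0.3,0.74,0.39,0,-0.26],[0.3,0.74,0.39,0,-0.26],[0.3,0,0,0,0],[0.3,0,0,0,0],[0.3,0,0,0,0]],
])

```text
t: 23.9
eef_pos: [0.6318, 0.2256, 0.1267]
tool_rot: [-0.001, 0.097, 0.995, -0.0]
contact_force: [-0.5, 0.0, -0.3]
gripper_width: 0.427
grasp_force: 25.2
```

```bash
python3 wr.py w7
```

```text
t 23.95 tcp [0.6318 0.2256 0.1267] tool y angle 78.9 (deg from x) cam [0.562 0.239 0.247]
[ 216    0   60   29 1303] ctr [494.4 229.6] size [37. 16.] ang 80.1 ztop 33.0 [217 119  10]
[  29   37   63   63 3017] ctr [502.1 101.3] size [37. 38.] ang 68.0 ztop 33.7 [239 144  10]
[  195    92   293   177 34305] ctr [614.1 268. ] size [189. 125.] ang 78.6 ztop 39.2 [186 169 130]
[    0   181   158   185 16736] ctr [646.9  21.9] size [124. 161.] ang 2.2 ztop 38.8 [187 170 133]
mat z 0.001085347087129207
```

View pics/w7.png

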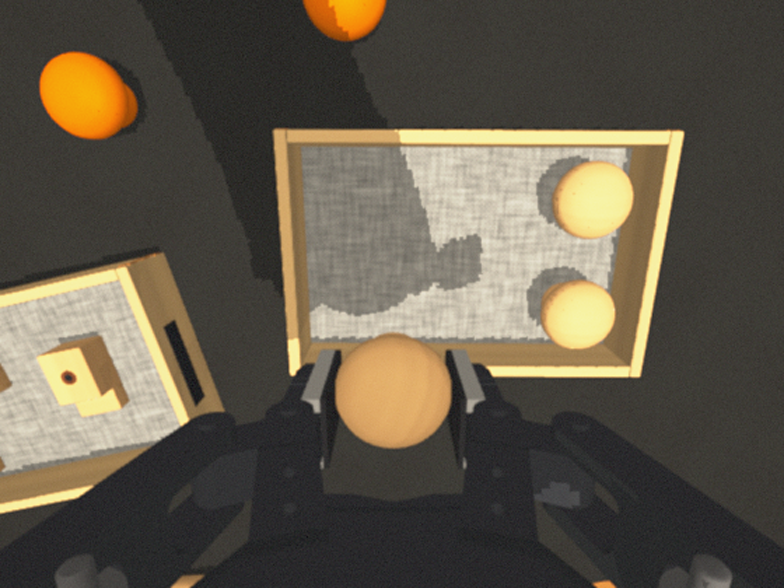

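The tray centre is confirmed at (0.614, 0.267). The knob is held upright over the bare felt, and the button lies aligned in its tray at (85,375). Lowering the knob now.

>>> servo_tool([
  [[0.3,0.04,0.04,-0.7,0],[0.3,0,0,-0.8,0],[0.3,0,0,-0.5,0],[0.3,0,0,-0.2,0],[0.3,0,0,-0.1,0],[0.3,0,0,0,0],[0.3,0,0,0,0],[0.3,0,0,0,0]],
])

```text
t: 24.75
eef_pos: [0.6352, 0.2283, 0.0358]
tool_rot: [0.001, 0.097, 0.995, 0.0]
contact_force: [0.4, 1.0, 0.2]
gripper_width: 0.432
grasp_force: 25.2
```

>>> servo_tool([
  [[0.3,0,0,-0.06,0],[0.3,0,0,0,0],[0.45,0,0,0,0],[0.5,0,0,0,0],[0.55,0,0,0,0],[0.57,0,0,0,0],[0.57,0,0,0,0],[0.57,0,0,0.3,0],[0.57,0,0,0.6,0],[0.57,0,0,0.9,0],[0.57,0,0,0.9,0],[0.57,-0.3,-0.6,0.3,0],[0.75,-0.44,-0.9,0,0],[0.75,-0.44,-0.9,0,0],[0.75,-0.44,-0.9,0,0],[0.75,-0.44,-0.9,0,0],[0.75,-0.44,-0.9,0,0],[0.75,-0.44,-0.9,0,0],[0.75,-0.44,-0.9,0,0],[0.75,-0.44,-0.9,0,0]],
])

```text
t: 26.75
eef_pos: [0.481, -0.0854, 0.1531]
tool_rot: [0.001, 0.097, 0.995, 0.0]
contact_force: [1.0, -0.4, -0.2]
gripper_width: 0.746
grasp_force: 0.0
```

>>> servo_tool([
  [[0.75,-0.44,-0.9,0,0],[0.75,-0.44,-0.9,0,0],[0.75,-0.44,-0.9,0,0],[0.75,-0.44,-0.9,0,0],[0.75,-0.16,-0.37,0,0],[0.75,0,0,0,0],[0.75,0,0,0,0]],
])

```text
t: 27.45
eef_pos: [0.4052, -0.2426, 0.1526]
tool_rot: [0.0, 0.097, 0.995, 0.0]
contact_force: [0.3, 0.2, -0.0]
gripper_width: 0.744
grasp_force: 0.0
```

```bash
python3 wr.py w8; python3 -c "
import cv2;a=cv2.imread('pics/w8.png');cv2.imwrite('pics/w8.png',cv2.resize(a,(560,420)))"
```

```text
t 27.5 tcp [ 0.4055 -0.2419  0.1524] tool y angle 79.0 (deg from x) cam [ 0.335 -0.229  0.273]
[  34  159  118   97 8805] ctr [ 372.9 -391.2] size [76. 75.] ang 78.2 ztop 47.5 [227 217  87]
[ 258  185   45   45 1555] ctr [ 405.4 -243.7] size [37. 38.] ang 34.6 ztop 33.8 [239 209 134]
[ 505  323   55   56 1477] ctr [608.6   0.9] size [91. 43.] ang 39.1 ztop 38.9 [198 169 120]
[274 330  87  34 995] ctr [ 563.2 -236.2] size [ 6. 92.] ang 9.4 ztop 38.2 [192 155 102]
mat z 0.000743229718288968
```

View pics/w8.png

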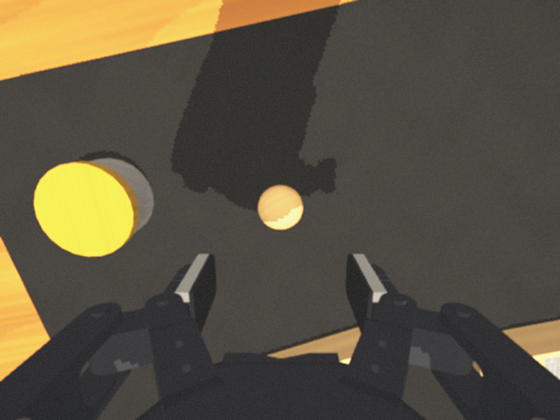

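The second maple knob at (280,207) is centred and no look-alike is near it. The tin at (85,208) is well clear of the fingers.

>>> servo_tool([
  [[0.75,-0.01,-0.03,-0.8,0],[0.75,0,0,-0.9,0],[0.75,0,0,-0.8,0],[0.75,0,0,-0.4,0],[0.75,0,0,-0.2,0],[0.75,0,0,-0.03,0],[0.75,0,0,0,0],[0.75,0,0,0,0],[0.6,0,0,0,0],[0.5,0,0,0,0],[0.3,0,0,0,0],[0.3,0,0,0,0],[0.3,0,0,0,0],[0.3,0,0,0,0]],
])

```text
t: 28.9
eef_pos: [0.4048, -0.244, 0.0275]
tool_rot: [0.0, 0.097, 0.995, 0.0]
contact_force: [-0.8, 0.4, 6.7]
gripper_width: 0.429
grasp_force: 24.3
```

>>> servo_tool([
  [[0.3,0,0,0.3,0],[0.3,0,0,0.6,0],[0.3,0,0,0.8,0],[0.3,0,0,0.8,0],[0.3,0.2,0.6,0,0],[0.3,0.35,0.92,0,0],[0.3,0.35,0.92,0,0],[0.3,0.35,0.92,0,0],[0.3,0.35,0.92,0,0],[0.3,0.35,0.92,0,0],[0.3,0.35,0.92,0,0],[0.3,0.35,0.92,0,0],[0.3,0.35,0.92,0,0],[0.3,0.35,0.92,0,0],[0.3,0.35,0.92,0,0],[0.3,0.35,0.92,0,0],[0.3,0.35,0.92,0,0],[0.3,0.05,0.4,0,0],[0.3,0,0,0,0],[0.3,0,0,0,0]],
])

```text
t: 30.9
eef_pos: [0.582, 0.2362, 0.1271]
tool_rot: [-0.0, 0.097, 0.995, -0.001]
contact_force: [-0.7, -0.5, 0.1]
gripper_width: 0.434
grasp_force: 25.2
```

```bash
python3 - <<'E'
from h import *
o=bot.get_obs(); print(np.round(o['eef_pos'],4),np.round(o['tool_rot'],3))
p,d,c=cam('scene'); W=world(c,d); save('s1',p,1.4)
z=W[...,2]
# knob_a in tray: points above rim height near expected place (632,228)
m=(d>0)&(np.hypot(W[...,0]-.632,W[...,1]-.228)<.05)&(z>.025)&(z<.05)
q=W[m]; print('knob_a region',np.round(np.median(q,0),4),np.round(q[:,2].max(),4),m.sum())
E
```

```text
[0.582  0.2362 0.1271] [-0.     0.097  0.995 -0.001]
knob_a region [0.6598 0.2247 0.0364] 0.0423 570
```

View pics/s1.png

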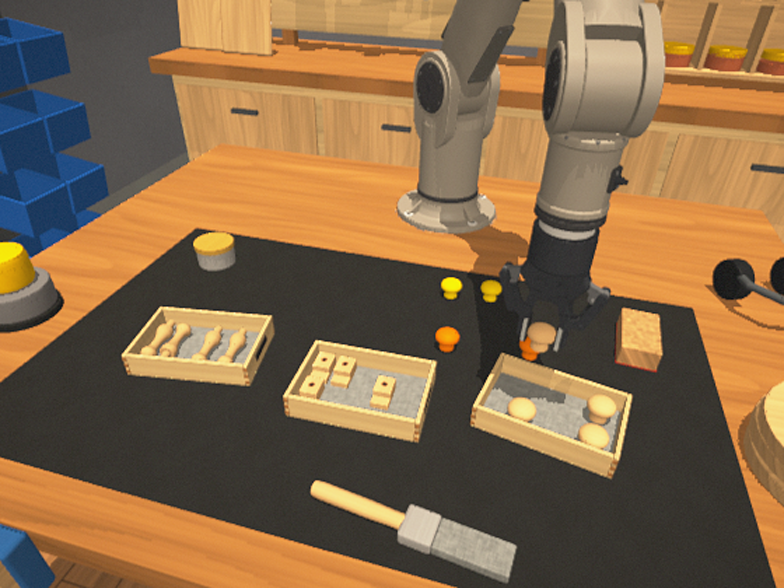

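The scene view shows both pegs, the button and the first knob (521,408) in their trays. The second knob is in the gripper above the knob tray, so I'll lower it.

>>> servo_tool([
  [[0.3,0.02,0.03,-0.7,0],[0.3,0,0,-0.8,0],[0.3,0,0,-0.5,0],[0.3,0,0,-0.2,0],[0.3,0,0,-0.1,0],[0.3,0,0,0,0],[0.3,0,0,0,0],[0.3,0,0,0,0]],
])

```text
t: 31.75
eef_pos: [0.5839, 0.239, 0.036]
tool_rot: [0.001, 0.097, 0.995, 0.0]
contact_force: [-0.5, 0.1, -0.3]
gripper_width: 0.432
grasp_force: 25.2
```

>>> servo_tool([
  [[0.3,0,0,-0.06,0],[0.3,0,0,0,0],[0.45,0,0,0,0],[0.5,0,0,0,0],[0.55,0,0,0,0],[0.57,0,0,0,0],[0.57,0,0,0,0],[0.57,0,0,0.3,0],[0.57,0,0,0.6,0],[0.57,0,0,0.9,0],[0.57,0,0,0.9,0],[0.57,-0.6,-0.3,0.9,0],[0.57,-0.8,-0.5,0.9,0],[0.57,-0.8,-0.5,0.9,0],[0.57,-0.5,-0.5,0.5,0],[0.57,0,-0.5,0,0],[0.57,0,0,0,0],[0.57,0,0,0,0],[0.57,0,0,0,0]],
])

```text
t: 33.65
eef_pos: [0.4779, 0.1494, 0.2654]
tool_rot: [-0.0, 0.096, 0.995, -0.0]
contact_force: [-0.4, 1.0, 0.3]
gripper_width: 0.571
grasp_force: 0.0
```

```bash
python3 wr.py w9; python3 - <<'E'
from h import *
p,d,c=cam('scene'); p2,_,_=cam('wrist'); save('s2',np.vstack([cv2.resize(p[210:350,80:460],(760,280)),cv2.resize(p2[200:,:],(760,300))]))
E
```

```text
t 33.7 tcp [0.478  0.1495 0.2652] tool y angle 79.0 (deg from x) cam [0.408 0.163 0.386]
[ 455   14   79  118 7868] ctr [408.7 397.5] size [ 62. 110.] ang 85.8 ztop 37.6 [222 189 109]
[ 239   37   36   40 1095] ctr [340.5 149.4] size [37. 37.] ang 4.6 ztop 33.8 [238 225   9]
[ 178   65   36   37 1034] ctr [353.2  78.7] size [37. 37.] ang 53.4 ztop 33.9 [223 186   9]
[334 156  32  33 815] ctr [483.2 230.8] size [37. 37.] ang 51.6 ztop 34.1 [244 166   9]
[230 192  31  31 745] ctr [501.4 100.1] size [37. 37.] ang 78.5 ztop 33.9 [245 166   9]
[ 315  215  164   99 9962] ctr [614.2 267.8] size [190. 125.] ang 78.6 ztop 39.5 [208 191 145]
[ 219  261   61   96 3561] ctr [644.8  57.4] size [125.  88.] ang 0.9 ztop 39.1 [203 186 146]
[ 117  275   76   32 1028] ctr [601.  -41.6] size [30. 95.] ang 1.7 ztop 39.0 [194 166 110]
[   0  276   87  113 5288] ctr [ 618.8 -257. ] size [104. 200.] ang 25.7 ztop 38.9 [187 164 118]
[149 359  21  18 238] ctr [708.4 -69.5] size [ 7. 32.] ang 1.9 ztop 39.2 [197 170 113]
mat z 0.0008606026218083151
```

View pics/s2.png

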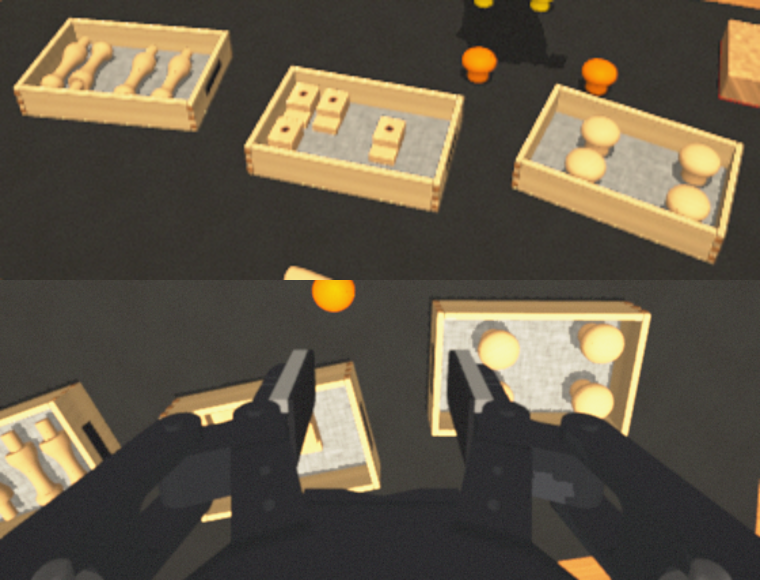

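All five parts lie or stand correctly in their trays: pegs at (135,75) and (175,75), the button at (388,138), and knobs at (600,132) and (585,165). The look-alikes and the block are where they started, and the gripper is clear. Handing in.

```bash
python3 -c "
from station import bot
print(bot.hand_in())"
```

```text
the job is handed in; nothing more can be done
None
```

I put both pegs, both knobs and the button in their own trays, aligned or upright on the bare felt, and handed the job in at about 34 s; the hand-in returned no verdict.

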